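# Re-hang the dried paddle board and fold the drying hook away

## Task

The small wooden paddle board has dried on the black hook and belongs on the copper one. Fold the copper hook down all the way first, then hang the board on it without ramming the board against the hook, let go, and fold the emptied black hook up flat again. Leave the other things on the worktop where they are.

Things in the scene. Friction and masses are not known exactly. Their poses are not given: they have to be found in the camera images.
- stand: Hook stand, fixed: white panel 290 mm wide, 18 mm thick, top at 340 mm, on a wooden foot 16 mm thick reaching 100 mm in front. Origin at worktop height under the middle of the panel's front face; x into the panel, z up. Two hooks 140 to 160 mm apart, one copper, one black, in either order.
- copper_hook: Copper-coloured fold-down hook fixed to the panel. Origin on the hinge axis; x into the panel, y along the hinge and panel, z up; -x faces the robot's side. Backplate 26 mm wide, from 22 mm below to 83 mm above the origin, face 20 mm behind (+x); white panel 25 mm behind. Arm: see its joint.
- black_hook: Black fold-down hook fixed to the panel. Origin on the hinge axis; x into the panel, y along the hinge and panel, z up; -x faces the robot's side. Backplate 26 mm wide, from 22 mm below to 83 mm above the origin, face 20 mm behind (+x); white panel 25 mm behind. Arm: see its joint.
- copper_arm (a joint): Copper arm, round bar 9 mm thick, straight for 67 mm, end then turned. 0 = folded flat (upright along z); swings down towards -x; hard stop at 1.45 rad = fully open, pointing to -x and rising 0.12 rad, end turned up. A point r along it lies at x = -r sin q, z = r cos q from the hinge. Friction hinge (0.06 N m): stays where left.
- black_arm (a joint): Black arm, same shape, hinge and values; starts fully open with the paddle on it.
- copper_tip (a point): Centre of the copper arm's turned end: 74 mm along the arm and 7 mm off its line, to the panel side (+x) when folded, upwards when open.
- black_tip (a point): Centre of the black arm's turned end: 74 mm along the arm and 7 mm off its line, to the panel side (+x) when folded, upwards when open.
- paddle: Pale wooden paddle board, 12 mm thick, 0.13 to 0.21 kg, hung by a 24 mm hole in its handle. Origin: hole centre; x through the thickness (along the hook arm), y across, z up the handle. Handle 36 mm wide, to 40 mm above the origin (28 mm of solid wood above the hole); round part 110 mm wide, centre 108 mm below. Hung, the origin is 7 mm below the bar's centre line.
- mug: Bystander: pink mug, 86 mm wide, 94 mm high. Origin at its underside, z up.
- honey_jar: Bystander: honey jar with red lid, 60 mm wide, 86 mm high. Origin at its underside, z up.
- lemon: Bystander: lemon, 71 mm long. Origin at its underside, z up.
- pepper_mill: Bystander: wooden pepper mill, 58 mm wide, 170 mm high. Origin at its underside, z up.
- timer: Bystander: white round kitchen timer, 64 mm wide, 49 mm high. Origin at its underside, z up.

How it is judged:
By the outcome, as a careful person would: the job done as asked, in the order asked, and still so for the second after the job is handed in, with the robot touching nothing.
It also fails if it takes over 72 s, if anything falls off the work surface, if the arm or the gripper's body presses on something with over 40 N, if the wrist force passes 120 N, or if a joint passes its speed limit or range.

## Robot

A 6-joint arm with a two-finger parallel gripper is mounted at the origin on a cart in front of the work surface, level with it; the furniture and walls round the work are solid. World frame = base frame: x ahead of the robot, y to its left, z up, the work surface at z = 0. Lengths are in m, angles in rad, forces in N, time in s.
With the tool pointing down it reaches from about 0.3 to 0.775 m from the base axis. Payload 14.6 kg.
Tool frame: the origin (TCP) lies between the finger pads; the fingertips stand ctrl.tip_extent ahead of it and the grasp point (between the pads) lies 3 mm ahead of it (ctrl.tip_extent is the distance from the TCP to the fingertips, in m); z points along the fingers, y is the line along which they close (so a half turn about z gives the same grasp; the last joint's range is limited). The gripper opens to 94 mm and grips with 3 to 60 N. Pads are 16 mm wide; open, the fingers measure 119 mm over their backs; the gripper's body (75 mm by 177 mm) begins 78 mm behind the grasp point.
Start: joints at [1.262, 0.3, 1.521, -0, 1.321, -0.067], TCP at [0.132, 0.534, 0.227] pointing down, gripper open.
Joint ranges: [-3.03, 3.03], [-0.79, 2.21], [0.23, 2.52], [-1.04, 4.18], [0, 3.07], [-2.55, 2.55]. Speed limits (rad/s): [2.22, 2.22, 2.57, 3.14, 3.14, 3.14].

## Interface

Orientations are given as [roll, pitch, yaw] about the fixed x, y, z axes, in that order (R = Rz(yaw) Ry(pitch) Rx(roll)).
In Python, from station import ctrl gives the robot as it stands.
- The arm moves only by the tool shift_gripper, called after "Emit:" as a command line: name --pt "numbers of a row" for each row, then --argument value for the rest. Schema: {"type":"object","properties":{"plan":{"type":"array","items":{"type":"array","items":{"type":"number"},"minItems":6,"maxItems":6},"minItems":1,"maxItems":10},"aperture":{"type":"number"},"force":{"type":"number"},"only":{"type":"string"},"quiet":{"type":"boolean"},"lines":{"type":"string"}},"required":["plan"],"additionalProperties":false}. plan is a list of rows, 1 to 10 of them, each of 6 numbers: dx, dy, dz in m, then a rotation vector rx, ry, rz in rad; each row shifts and turns the commanded pose from where the row before left it, along the tool's axes as they then stand; what a row does not reach is not made up. A row lasts 1/10 s, in which the tool goes at most 0.05 m and 0.15 rad, less where a joint would pass 70% of its speed; a pose out of reach is approached as far as the arm can. aperture is the finger opening in m, set as the call begins (left out keeps the last). The fingers move at their own pace and stop on an object; force is the grip in N (left out, the last holds). Time passes only in rows, so rows that do not move let the fingers close. The tool returns the time, the measured TCP pose, the force, the opening and the grip force at its end. only (a regular expression) keeps the lines of the reply that match it, lines (a string "A,B") keeps lines A to B, and quiet returns only ok. Input that does not fit is refused with a message, and nothing moves.
- ctrl.get_obs(): the state, without advancing time (a new reading comes with each control period).
- ctrl.camera(name): name is "side" or "top"; returns a dict with "pixels" (420x560x3 uint8, blue, green, red), "fx", "fy", "cx", "cy" (pixels), "k1" (the pictures are not rectified: a ray, as slopes to the right and down, at radius r is drawn at 1 + k1 r^2 times it, then the intrinsics apply), "extrinsics" (4x4, takes a point from camera to world coordinates). Camera axes: x right, y up, looking along -z (the intrinsics and any distortion apply to the point x, -y, -z); pixel columns grow to the right and rows downward; lengths in m; the calibration is good to about 2 mm. A picture is of the moment at which its call begins. There is no depth.
- ctrl.hand_in(): hands the job in; it is judged then, once.
The state is a dict: "time_s": time; "qpos": joint angles; "joint_vel": joint speeds; "tau": joint torques, N m; "ee_pos": TCP position; "eef_rot": TCP orientation; "force": force on the tool from outside, world axes, zero at the start; "moment": the same for the moment, N m; "grip_width": finger opening in m; "grip_force": force on a finger pad.
Only numpy, scipy, OpenCV 4.12 (cv2) and the standard library are available. Lean on these libraries where they do the work, as an engineer would, in place of code of your own. Each camera call takes 0.05 s, during which the arm holds its last target. There are 200 camera calls.

## Working session

There is one attempt and no reset: what is moved stays moved. The work goes in short steps, Python scripts to look and compute and a tool call to move; the robot and the scene stay as the last step left them, time stands still between calls to the robot, and variables do not carry over. Pictures are saved under pics/ and viewed, at most 10 in all, crops included, and the job is handed in when it is done.

```bash
ls; mkdir -p pics; python3 - <<'E'
from station import ctrl
import cv2,numpy as np
for n in("side","top"):
    c=ctrl.camera(n); cv2.imwrite(f"pics/{n}0.png",c["pixels"]); print(n,c["fx"],c["fy"],c["cx"],c["cy"],c["k1"]);print(np.round(c["extrinsics"],4))
o=ctrl.get_obs();print({k:np.round(v,3) for k,v in o.items()},ctrl.tip_extent)
E
```

```text
pics
station.py
side 469.579353483971 469.579353483971 275.9111131654036 198.43003759777676 0.0030107626855250696
[[ 0.98    0.0733 -0.185   0.2646]
 [-0.1989  0.3303 -0.9227 -1.0159]
 [-0.0065  0.941   0.3383  0.6095]
 [ 0.      0.      0.      1.    ]]
top 415.11083571278687 415.11083571278687 275.86587117477484 207.36942557767762 0.016983506986932066
[[ 0.0207  0.982  -0.1876  0.294 ]
 [-0.9994  0.0256  0.0236  0.1363]
 [ 0.028   0.1869  0.982   1.325 ]
 [ 0.      0.      0.      1.    ]]
{'time_s': np.float64(0.1), 'qpos': array([ 1.262,  0.3  ,  1.522,  0.   ,  1.321, -0.067]), 'joint_vel': array([ 0.   , -0.002, -0.002, -0.   ,  0.001, -0.   ]), 'tau': array([ 2.0000e-03, -5.3265e+01, -3.5329e+01,  7.1000e-02,  2.4000e-02,
       -0.0000e+00]), 'ee_pos': array([0.132, 0.534, 0.227]), 'eef_rot': array([-3.141, -0.   ,  2.9  ]), 'force': array([-0.541, -1.002,  0.436]), 'moment': array([ 0.029,  0.013, -0.003]), 'grip_force': np.float64(0.0), 'grip_width': np.float64(0.094)} 0.022
```

View pics/side0.png

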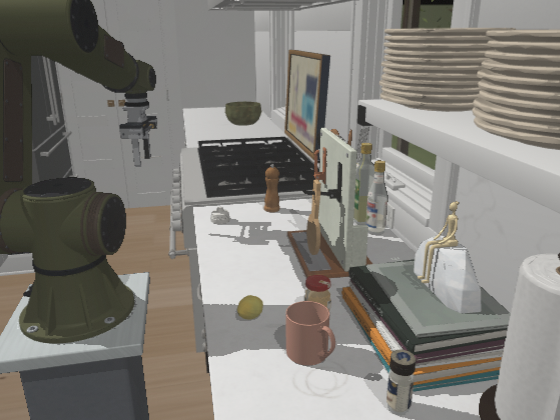

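View pics/top0.png

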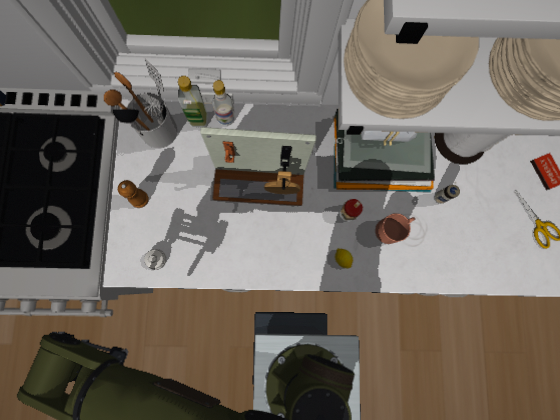

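The side view shows the stand at about (290–370, 130–275). The top view shows it at (200–315, 125–205), with copper near (228,152) and black holding the paddle near (286,160–180). I'll enlarge both.

```bash
python3 - <<'E'
import cv2
a=cv2.imread("pics/side0.png")[115:285,280:380];cv2.imwrite("pics/sidec.png",cv2.resize(a,None,fx=3.5,fy=3.5,interpolation=cv2.INTER_CUBIC))
a=cv2.imread("pics/top0.png")[115:215,190:330];cv2.imwrite("pics/topc.png",cv2.resize(a,None,fx=5.5,fy=5.5,interpolation=cv2.INTER_CUBIC))
E
```

```text
(no output)
```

View pics/sidec.png

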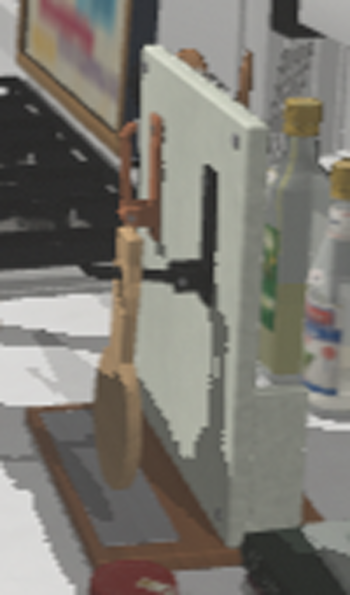

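View pics/topc.png

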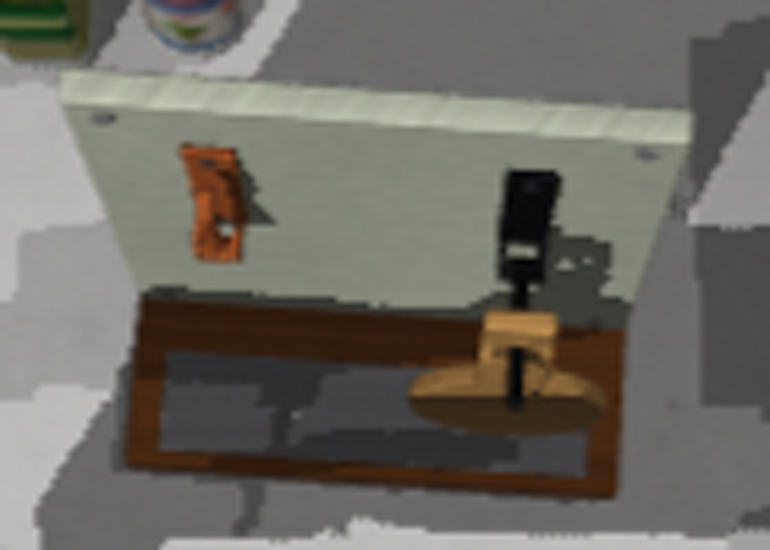

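The side crop shows the folded copper arm's tip at about (127,118), the copper plate at (150–162, 113–255), the black plate top at (204–217,166) and the black tip at (88,268). It also shows the panel front corners at (143,47) and (248,130). The top crop shows the copper plate at (180–243, 145–262), the black plate top at (508–560,171), the black tip at (515,405) and the handle top at (485–558, 315–335). Next I triangulate and fit.

```bash
cat > h.py <<'E'
import numpy as np, cv2
from scipy.optimize import least_squares
CAM={"side":(469.579,275.911,198.430,.00301,[[.98,.0733,-.185,.2646],[-.1989,.3303,-.9227,-1.0159],[-.0065,.941,.3383,.6095]]),
"top":(415.111,275.866,207.369,.01698,[[.0207,.982,-.1876,.294],[-.9994,.0256,.0236,.1363],[.028,.1869,.982,1.325]])}
def proj(n,p):
    f,cx,cy,k,E=CAM[n];E=np.array(E);c=E[:,:3].T@(np.asarray(p)-E[:,3])
    s=np.array([c[0],-c[1]])/-c[2]; s=s*(1+k*(s@s)); return s*f+[cx,cy]
def sc(u,v): return np.array([280+(u+.5)/3.5-.5,115+(v+.5)/3.5-.5])
def tc(u,v): return np.array([190+(u+.5)/5.5-.5,115+(v+.5)/5.5-.5])
def tri(s,t):
    r=least_squares(lambda p:np.r_[proj("side",p)-s,proj("top",p)-t],[.5,.1,.2]);return r.x,np.abs(r.fun).max()
E
cat > fit.py <<'E'
from h import *
def W(q,p):
    c,s=np.cos(q[2]),np.sin(q[2]);return np.array([q[0]+c*p[0]-s*p[1],q[1]+s*p[0]+c*p[1],p[2]])
obs=lambda q:[("s",(247,130),(0,-.145,.34)),("s",(143,47),(0,.145,.34)),("t",(688,143),(0,-.145,.34)),("t",(62,102),(0,.145,.34)),
("t",(690,115),(.018,-.145,.34)),("t",(67,75),(.018,.145,.34)),
("t",(125,468),(-.1,.145,.016)),("t",(616,497),(-.1,-.145,.016)),
("t",(180,145),(-.005,q[3]+.013,q[4]+.083)),("t",(236,150),(-.005,q[3]-.013,q[4]+.083)),
("t",(508,170),(-.005,q[5]+.013,q[6]+.083)),("t",(560,173),(-.005,q[5]-.013,q[6]+.083)),
("s",(162,115),(-.005,q[3]-.013,q[4]+.083)),("s",(217,167),(-.005,q[5]-.013,q[6]+.083)),("s",(163,255),(-.005,q[3]-.013,q[4]-.022)),
("s",(213,308),(-.005,q[5]-.013,q[6]-.022))]
def res(q):
    out=[]
    for k,uv,p in obs(q):
        n,m=("side",sc(*uv)) if k=="s" else ("top",tc(*uv)); out.append(proj(n,W(q,p))-m)
    return np.ravel(out)
r=least_squares(res,[.6,.15,0,.07,.22,-.07,.22],loss="soft_l1")
q=r.x;print(np.round(q,4));
if __name__=="__main__":
    print(np.round(res(q).reshape(-1,2),1).tolist())
C=W(q,(-.025,q[3],q[4]));B=W(q,(-.025,q[5],q[6]));print("copper",C,"black",B)
print("tri corners",tri(sc(247,130),tc(688,143)),tri(sc(143,47),tc(62,102)))
print("black tip tri",tri(sc(88,268),tc(515,405)))
a=1.45;tx,tz=-(.074*np.sin(a))-.007*np.cos(a)*-1,.074*np.cos(a)+.007*np.sin(a)
print("black tip model",W(q,(-.025+tx,q[5],q[6]+tz)))
print("paddle top tri (mid near edges)",tri(sc(130,228),tc(522,325)))
E
python3 fit.py
```

```text
[ 0.6607  0.1609 -0.0412  0.0794  0.2113 -0.075   0.2101]
[[1.0, -2.1], [0.5, -1.7], [1.3, -0.1], [-1.1, -0.7], [1.2, -1.8], [-1.3, -2.6], [-0.2, -0.9], [0.6, -0.2], [0.3, 1.2], [0.1, 1.0], [-0.1, 0.9], [0.4, 1.0], [-0.2, 0.3], [-0.2, 0.2], [-1.6, -4.3], [-0.7, -1.0]]
copper [0.63898775 0.24120051 0.21134206] black [0.63263732 0.08699364 0.21011205]
tri corners (array([0.65490385, 0.0188965 , 0.33455295]), np.float64(0.5639031512221493)) (array([0.66581639, 0.30378905, 0.3357873 ]), np.float64(0.35008577921917094))
black tip tri (array([0.56098034, 0.09029286, 0.21751739]), np.float64(0.5474681713919551))
black tip model [0.56008157 0.08998157 0.22597824]
paddle top tri (mid near edges) (array([0.59299297, 0.08898827, 0.2467659 ]), np.float64(0.11912186782160461))
```

The fit agrees with the given sizes: hooks 154 mm apart, hinge height about 0.21. I raise the tool, turn it parallel to the hinge and move above the copper hook.

Emit:
shift_gripper --pt "0 0 -0.04 0 0 -0.1" --pt "0 0 -0.04 0 0 -0.1" --pt "-0.04 -0.025 -0.005 0 0 0" --pt "-0.04 -0.025 -0.005 0 0 0" --pt "-0.04 -0.025 -0.005 0 0 0" --pt "-0.04 -0.025 -0.005 0 0 0" --pt "-0.04 -0.025 -0.005 0 0 0" --pt "-0.04 -0.025 -0.005 0 0 0" --pt "-0.04 -0.025 -0.005 0 0 0" --pt "-0.04 -0.025 -0.005 0 0 0" --aperture 0.03 --force 10

```text
time_s: 1.1
ee_pos: [0.4444, 0.3193, 0.3475]
eef_rot: [-3.141, -0.0, 3.1]
force: [0.5, 0.5, 0.6]
grip_width: 0.0301
grip_force: 0.0
```

```bash
cat > rel.py <<'E'
# TCP in stand-aligned offsets from each hook hinge: out (tool x), left (tool y), up
import numpy as np
from station import ctrl
o=ctrl.get_obs();p=o["ee_pos"];ex=np.array([np.cos(-.0412),np.sin(-.0412)]);ey=np.array([-ex[1],ex[0]])
for n,h in(("C",(.6390,.2412,.211)),("B",(.6326,.0870,.210))):
    d=p-np.array(h);print(n,"in",round(d[:2]@ex,4),"left",round(d[:2]@ey,4),"up",round(d[2],4))
print(np.round(p,4),np.round(o["eef_rot"],3),np.round(o["force"],1),np.round(o["moment"],2),o["grip_width"],o["grip_force"],o["time_s"],np.round(o["qpos"],2))
E
python3 rel.py
```

```text
C in -0.1977 left 0.07 up 0.1365
B in -0.1976 left 0.2244 up 0.1375
[0.4444 0.3193 0.3475] [-3.141 -0.     3.1  ] [0.5 0.5 0.6] [ 0.05  0.04 -0.04] 0.03013164704723603 0.0 1.1 [ 0.56  0.23  1.33  0.    1.58 -0.97]
```

Emit:
shift_gripper --pt "-0.04 -0.014 0 0 0 0" --pt "-0.04 -0.014 0 0 0 0" --pt "-0.04 -0.014 0 0 0 0" --pt "-0.04 -0.014 0 0 0 0" --pt "-0.037 -0.014 0 0 0 0" --pt "0 0 0.02 0 0 0" --pt "0 0 0 0 0 0"

```text
time_s: 1.8
ee_pos: [0.6372, 0.2419, 0.3235]
eef_rot: [-3.14, -0.006, 3.099]
force: [0.0, 0.2, -0.6]
grip_width: 0.03
grip_force: 0.0
```

```bash
python3 rel.py; python3 - <<'E'
from station import ctrl
import cv2,numpy as np
a=ctrl.camera("side")["pixels"];b=ctrl.camera("top")["pixels"]
a=cv2.resize(a[95:265,280:380],None,fx=3.5,fy=3.5,interpolation=cv2.INTER_CUBIC)
b=cv2.resize(b[105:215,190:270],None,fx=5.4,fy=5.4,interpolation=cv2.INTER_CUBIC)
o=np.zeros((595,790,3),np.uint8);o[:,:350]=a;o[:594,355:355+432]=b[:594,:432];cv2.imwrite("pics/c1.png",o)
E
```

```text
C in -0.0019 left 0.0006 up 0.1125
B in -0.0018 left 0.1549 up 0.1135
[0.6372 0.2419 0.3235] [-3.14  -0.006  3.099] [ 0.   0.2 -0.6] [0.02 0.03 0.05] 0.029987446559409714 0.0 1.8 [ 0.31  0.58  0.91  0.    1.66 -1.22]
```

View pics/c1.png

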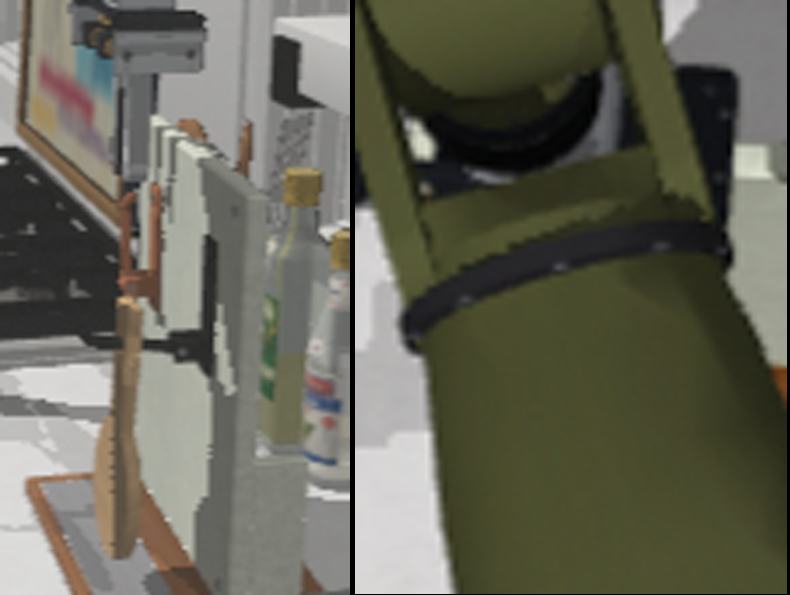

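The side view shows the near fingertip's lower edge at about (122–150, 180) and the copper arm's top at about (127,190). I check this against the calibration.

```bash
python3 - <<'E'
from h import *
cr=lambda p:np.round((proj("side",p)-[280,95])*3.5,0)
p=np.array([.6372,.2419,.3235])
for dy in(-.015,-.027):
    print([cr(p+[dx,dy,-.022]) for dx in(-.008,.008)])
C=np.array([.639,.2412,.211])
print("arm end top r=.0785:",cr(C+[0,0,.0785]),"tip centre",cr(C+[.007,0,.074]),"hinge",cr(C))
E
```

```text
[array([125., 178.]), array([145., 177.])]
[array([130., 182.]), array([149., 181.])]
arm end top r=.0785: [132. 188.] tip centre [140. 193.] hinge [130. 280.]
```

Fingertips and hook agree with the calibration to about 2 mm. I descend around the arm and close gently.

Emit:
shift_gripper --pt "0 0 0.02 0 0 0" --pt "0.001 0 0.02 0 0.006 0" --pt "0 0 0 0 0 0" --aperture 0.03 --force 6

```text
time_s: 2.2
ee_pos: [0.6348, 0.2431, 0.2863]
eef_rot: [-3.141, -0.009, 3.101]
force: [0.2, 0.3, -0.5]
grip_width: 0.0297
grip_force: 0.0
```

Emit:
shift_gripper --pt "0 0 0 0 0 0" --pt "0 0 0 0 0 0" --pt "0 0 0 0 0 0" --pt "0 0 0 0 0 0" --aperture 0 --force 6

```text
time_s: 2.6
ee_pos: [0.6362, 0.2419, 0.289]
eef_rot: [-3.141, -0.004, 3.099]
force: [0.0, -4.9, 5.3]
grip_width: 0.0087
grip_force: 6.0
```

```bash
python3 rel.py
```

```text
C in -0.0028 left 0.0006 up 0.078
B in -0.0027 left 0.1549 up 0.079
[0.6362 0.2419 0.289 ] [-3.141 -0.004  3.099] [ 0.  -4.9  5.3] [-1.11  0.28  0.03] 0.008714104273032394 6.001318618655205 2.6 [ 0.31  0.58  0.98  0.    1.58 -1.22]
```

Emit:
shift_gripper --pt "0 -0.001 0.004 0 0 0" --pt "0 0 0 0 0 0"

```text
time_s: 2.8
ee_pos: [0.6363, 0.2416, 0.2852]
eef_rot: [3.141, -0.003, 3.1]
force: [0.3, -0.3, 4.1]
grip_width: 0.0092
grip_force: 6.0
```

```bash
python3 rel.py
```

```text
C in -0.0027 left 0.0003 up 0.0742
B in -0.0027 left 0.1547 up 0.0752
[0.6363 0.2416 0.2852] [ 3.141e+00 -3.000e-03  3.100e+00] [ 0.3 -0.3  4.1] [-0.06 -0.12  0.02] 0.009163648460953003 6.000900417566299 2.8 [ 0.31  0.58  0.99  0.    1.57 -1.22]
```

Emit:
shift_gripper --pt "0.0101 0 0.0007 0 0 0" --pt "0.0099 0 0.0022 0 0 0" --pt "0.0095 0 0.0036 0 0 0" --pt "0.0089 0 0.0049 0 0 0" --pt "0.0081 0 0.0062 0 0 0" --pt "0.0071 0 0.0073 0 0 0" --pt "0.006 0 0.0082 0 0 0"

```text
time_s: 3.5
ee_pos: [0.5763, 0.2441, 0.2515]
eef_rot: [3.141, -0.004, 3.1]
force: [3.2, -0.7, -0.3]
grip_width: 0.0088
grip_force: 6.0
```

```bash
python3 rel.py
```

```text
C in -0.0628 left 0.0003 up 0.0405
B in -0.0627 left 0.1546 up 0.0415
[0.5763 0.2441 0.2515] [ 3.141 -0.004  3.1  ] [ 3.2 -0.7 -0.3] [-0.16 -0.8  -0.05] 0.008823501473308255 5.998900718986988 3.5 [ 0.34  0.46  1.25  0.    1.44 -1.19]
```

Emit:
shift_gripper --pt "0.0047 0 0.009 0 0 0" --pt "0.0034 0 0.0096 0 0 0" --pt "0.0015 0 0.01 0 0 0" --pt "0 0 0.004 0 0 0" --pt "0 0 0.003 0 0 0" --pt "0 0 0 0 0 0"

```text
time_s: 4.1
ee_pos: [0.5665, 0.2445, 0.2153]
eef_rot: [3.141, -0.005, 3.1]
force: [0.2, -1.9, 4.3]
grip_width: 0.0085
grip_force: 6.0
```

```bash
python3 rel.py
```

```text
C in -0.0726 left 0.0004 up 0.0043
B in -0.0725 left 0.1547 up 0.0053
[0.5665 0.2445 0.2153] [ 3.141 -0.005  3.1  ] [ 0.2 -1.9  4.3] [-0.33  0.01  0.02] 0.008548416617073685 6.000198516994715 4.1 [ 0.35  0.46  1.33  0.    1.36 -1.18]
```

Emit:
shift_gripper --pt "0 0 0 0 0 0" --pt "0 0 -0.025 0 0 0" --pt "0 0 -0.025 0 0 0" --pt "0 0 0 0 0 0" --aperture 0.03

```text
time_s: 4.5
ee_pos: [0.5673, 0.245, 0.2682]
eef_rot: [3.14, -0.002, 3.1]
force: [-0.6, -0.5, 0.1]
grip_width: 0.0297
grip_force: 0.0
```

Emit:
shift_gripper --pt "-0.018 0 0 0 0 0" --pt "0 0 0.005 0 0 0" --pt "0 0 0.006 0 0 0" --pt "0 0 0.004 0 0 0" --pt "0 0 0 0 0 0" --aperture 0

```text
time_s: 5.0
ee_pos: [0.5839, 0.2439, 0.2489]
eef_rot: [-3.141, -0.008, 3.1]
force: [0.7, 1.2, -0.3]
grip_width: 0.0001
grip_force: 0.0
```

```bash
python3 rel.py
```

```text
C in -0.0552 left 0.0004 up 0.0379
B in -0.0551 left 0.1547 up 0.0389
[0.5839 0.2439 0.2489] [-3.141 -0.008  3.1  ] [ 0.7  1.2 -0.3] [0.05 0.04 0.06] 5.7516427809341036e-05 0.0 5.0 [ 0.34  0.48  1.23  0.    1.44 -1.19]
```

Emit:
shift_gripper --pt "0 0 0.003 0 0 0" --pt "0 0 0.002 0 0 0" --pt "0 0 0 0 0 0"

```text
time_s: 5.3
ee_pos: [0.5844, 0.2439, 0.2453]
eef_rot: [3.141, -0.006, 3.1]
force: [-0.4, -0.3, 1.7]
grip_width: 0.0006
grip_force: 0.7
```

```bash
python3 rel.py
```

```text
C in -0.0546 left 0.0004 up 0.0343
B in -0.0546 left 0.1548 up 0.0353
[0.5844 0.2439 0.2453] [ 3.141 -0.006  3.1  ] [-0.4 -0.3  1.7] [0.   0.17 0.02] 0.0005630438638235389 0.6635683133936254 5.3 [ 0.34  0.48  1.23  0.    1.43 -1.19]
```

Emit:
shift_gripper --pt "0 0 0.003 0 0 0" --pt "0 0 0.002 0 0 0" --pt "0 0 0 0 0 0"

```text
time_s: 5.6
ee_pos: [0.5846, 0.244, 0.2439]
eef_rot: [3.14, -0.002, 3.1]
force: [-9.3, -3.1, 25.0]
grip_width: 0.0004
grip_force: 11.8
```

```bash
python3 rel.py
```

```text
C in -0.0545 left 0.0006 up 0.0329
B in -0.0545 left 0.1549 up 0.0339
[0.5846 0.244  0.2439] [ 3.14e+00 -2.00e-03  3.10e+00] [-9.3 -3.1 25. ] [-0.63  2.16  0.03] 0.00037725154234329814 11.81729095056653 5.6 [ 0.34  0.48  1.24  0.    1.43 -1.19]
```

The copper arm is against its stop: 25 N at the expected height. Next I go over the paddle handle.

Emit:
shift_gripper --pt "0 0 -0.03 0 0 0" --pt "0 0 -0.03 0 0 0" --pt "0 -0.04 0 0 0 0" --pt "0 -0.04 0 0 0 0" --pt "0 -0.04 0 0 0 0" --pt "-0.0145 -0.035 0 0 0 0" --pt "0 0 0 0 0 0" --aperture 0.07

```text
time_s: 6.3
ee_pos: [0.5936, 0.0847, 0.2999]
eef_rot: [-3.141, -0.006, 3.096]
force: [0.3, 0.6, 0.2]
grip_width: 0.0533
grip_force: 0.0
```

```bash
python3 rel.py; python3 - <<'E'
from station import ctrl
import cv2,numpy as np
a=ctrl.camera("side")["pixels"];b=ctrl.camera("top")["pixels"]
a=cv2.resize(a[115:265,270:370],None,fx=4,fy=4,interpolation=cv2.INTER_CUBIC)
b=cv2.resize(b[110:210,200:300],None,fx=3.9,fy=3.9,interpolation=cv2.INTER_CUBIC)
o=np.zeros((600,790,3),np.uint8);o[:,:400]=a;o[:390,400:]=b;cv2.imwrite("pics/c2.png",o)
E
```

```text
C in -0.0389 left -0.1583 up 0.0889
B in -0.0389 left -0.0039 up 0.0899
[0.5936 0.0847 0.2999] [-3.141 -0.006  3.096] [0.3 0.6 0.2] [ 0.02  0.01 -0.01] 0.05330782141074131 0.0 6.3 [ 0.08  0.38  1.25  0.    1.52 -1.44]
```

View pics/c2.png

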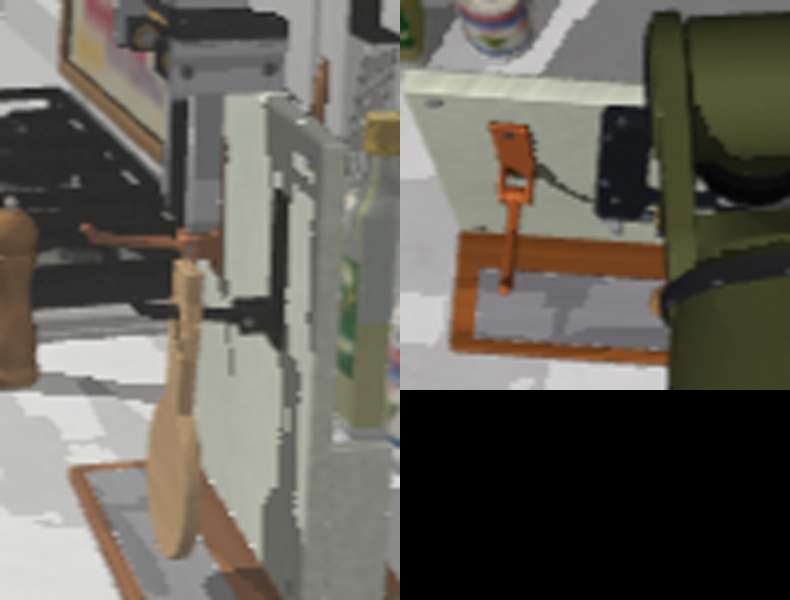

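The copper arm is fully open, with its tip at side (85,228) and top (505,290). The handle top is at side (173–200, 262) below the fingers, and the black tip is at side (138,310).

```bash
python3 - <<'E'
from h import *
f=lambda u,v:np.array([270+u/4,115+v/4]);
ct,_=tri(f(86,228),np.array([226.9,184.2]));bt,_=tri(f(140,309),np.array([283.6,188.4]));print(ct,bt,ct-bt,_)
d=(ct-bt);ex=np.array([np.cos(.0412),-np.sin(.0412)]);print("offset in,left",d[:2]@ex,d[:2]@[-ex[1],ex[0]],d[2])
cr=lambda p:np.round((proj("side",p)-[270,115])*4,0)
p=np.array([.5936,.0847,.2999]);print("finger tip",[cr(p+[dx,-.027,-.022]) for dx in(-.008,.008)])
for cx in(.587,.590,.593,.596):
  print(cx,"handle near top corners",[cr(np.array([cx+dx,.0695,.248])) for dx in(-.006,.006)])
E
```

```text
[0.56416026 0.2443597  0.22461448] [0.56120624 0.08914062 0.21505111] [0.00295402 0.15521909 0.00956338] 0.5795021064612342
offset in,left -0.003441706141596881 0.15520903999323274 0.009563375552746195
finger tip [array([190., 227.]), array([215., 225.])]
0.587 handle near top corners [array([177., 268.]), array([195., 266.])]
0.59 handle near top corners [array([182., 267.]), array([200., 266.])]
0.593 handle near top corners [array([186., 267.]), array([205., 266.])]
0.596 handle near top corners [array([191., 267.]), array([209., 266.])]
```

```bash
python3 - <<'E'
from h import *
import cv2
from station import ctrl
a=ctrl.camera("side")["pixels"];cv2.imwrite("pics/side2.png",a)
a=a[160:205,285:345]
a=cv2.resize(a,None,fx=12,fy=12,interpolation=cv2.INTER_CUBIC);a=(255*(a/255.)**.55).astype("uint8");cv2.imwrite("pics/c3.png",a)
cr=lambda p:np.round((proj("side",p)-[285,160])*12+6,0)
ex=np.array([np.cos(.0412),-np.sin(.0412),0]);ez=np.array([0,0,1])
for n,H in(("C",(.639,.2412,.211)),("B",(.6326,.087,.210))):
  pt=lambda i,u:cr(np.array(H)+i*ex+u*ez)
  print(n,"hinge",pt(0,0),"bar r=.03,.06",pt(-.03,.0036),pt(-.06,.0073),"tip",pt(-.0726,.0158),"plate near bot/top",cr(np.array(H)+.02*ex+[0,-.013,-.022]),cr(np.array(H)+.02*ex+[0,-.013,.083]))
for y in(.069,.105):
  print([cr(np.array([.590+dx,y,z])) for dx in(-.006,.006) for z in (.249,)])
E
```

```text
C hinge [390. 188.] bar r=.03,.06 [270. 180.] [148. 172.] tip [ 96. 140.] plate near bot/top [484. 286.] [ 497. -139.]
B hinge [561. 396.] bar r=.03,.06 [427. 389.] [291. 380.] tip [234. 346.] plate near bot/top [666. 506.] [686.  37.]
[array([372., 264.]), array([427., 261.])]
[array([325., 215.]), array([379., 211.])]
```

View pics/c3.png

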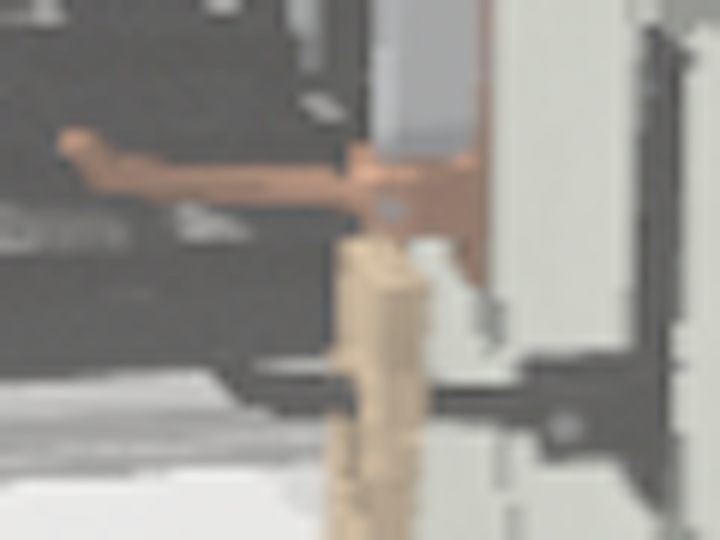

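The black tip blends into the dark background, which explains the odd height. The rivets and plates confirm that the hooks match to about 1–2 mm in height. The handle centre is at x≈0.590. I now descend to the grasp.

Emit:
shift_gripper --pt "0.0035 0 0.02 0 0 0" --pt "0 0 0.02 0 0 0" --pt "0 0 0.02 0 0 0" --pt "0 0 0.012 0 0 0" --pt "0 0 0 0 0 0" --aperture 0.07

```text
time_s: 6.95
ee_pos: [0.5883, 0.0894, 0.2265]
eef_rot: [-3.141, -0.009, 3.101]
force: [-0.6, -0.0, 0.4]
grip_width: 0.0703
grip_force: 0.0
```

```bash
python3 rel.py
```

```text
C in -0.0444 left -0.1538 up 0.0155
B in -0.0444 left 0.0005 up 0.0165
[0.5883 0.0894 0.2265] [-3.141 -0.009  3.101] [-0.6 -0.   0.4] [ 0.03  0.01 -0.01] 0.07025003934990867 0.0 6.95 [ 0.09  0.41  1.38  0.    1.36 -1.44]
```

Emit:
shift_gripper --pt "0 0 0 0 0 0" --pt "0 0 0 0 0 0" --pt "0 0 0 0 0 0" --pt "0 0 0 0 0 0" --pt "0 0 0 0 0 0" --aperture 0 --force 35

```text
time_s: 7.45
ee_pos: [0.589, 0.0885, 0.2283]
eef_rot: [3.142, -0.005, 3.1]
force: [-0.3, 0.1, 0.8]
grip_width: 0.0354
grip_force: 35.0
```

```bash
python3 rel.py
```

```text
C in -0.0436 left -0.1547 up 0.0173
B in -0.0436 left -0.0003 up 0.0183
[0.589  0.0885 0.2283] [ 3.142 -0.005  3.1  ] [-0.3  0.1  0.8] [ 0.02 -0.07 -0.01] 0.03536237010060346 34.98807191848755 7.45 [ 0.09  0.4   1.38  0.    1.36 -1.44]
```

Emit:
shift_gripper --pt "0 0 -0.004 0 0 0" --pt "0 0 -0.004 0 0 0" --pt "0 0 -0.003 0 0 0" --pt "0 0 0 0 0 0" --pt "0 0 0 0 0 0"

```text
time_s: 7.95
ee_pos: [0.589, 0.0885, 0.239]
eef_rot: [-3.142, -0.006, 3.1]
force: [-0.4, -0.4, -1.6]
grip_width: 0.0357
grip_force: 35.0
```

```bash
python3 rel.py
```

```text
C in -0.0437 left -0.1546 up 0.028
B in -0.0437 left -0.0003 up 0.029
[0.589  0.0885 0.239 ] [-3.142 -0.006  3.1  ] [-0.4 -0.4 -1.6] [ 0.05 -0.03  0.06] 0.035658645586294176 34.98823642730713 7.95 [ 0.09  0.4   1.36  0.    1.39 -1.44]
```

Emit:
shift_gripper --pt "0.008 0 -0.0009 0 0 0" --pt "0.008 0 -0.0009 0 0 0" --pt "0.008 0 -0.0009 0 0 0" --pt "0 0 0 0 0 0"

```text
time_s: 8.35
ee_pos: [0.5641, 0.0896, 0.2424]
eef_rot: [3.142, -0.006, 3.1]
force: [0.9, 0.2, -1.0]
grip_width: 0.0356
grip_force: 35.0
```

```bash
python3 rel.py
```

```text
C in -0.0686 left -0.1545 up 0.0314
B in -0.0685 left -0.0002 up 0.0324
[0.5641 0.0896 0.2424] [ 3.142 -0.006  3.1  ] [ 0.9  0.2 -1. ] [ 0.03  0.04 -0.01] 0.035642521974006906 34.98820960521698 8.35 [ 0.09  0.34  1.43  0.    1.37 -1.44]
```

Emit:
shift_gripper --pt "0.008 0 -0.0008 0 0 0" --pt "0.008 0 0 0 0 0" --pt "0.008 0 0 0 0 0" --pt "0.012 0 0 0 0 0" --pt "0.02 0 0 0 0 0" --pt "0 0 0 0 0 0"

```text
time_s: 8.95
ee_pos: [0.5075, 0.092, 0.2432]
eef_rot: [3.142, -0.006, 3.1]
force: [0.8, 0.4, -1.4]
grip_width: 0.0357
grip_force: 35.0
```

```bash
python3 rel.py
```

```text
C in -0.1253 left -0.1545 up 0.0322
B in -0.1252 left -0.0002 up 0.0332
[0.5075 0.092  0.2432] [ 3.142 -0.006  3.1  ] [ 0.8  0.4 -1.4] [ 0.05  0.02 -0.02] 0.035685450639220705 34.988228380680084 8.95 [ 0.11  0.21  1.59  0.    1.34 -1.42]
```

Emit:
shift_gripper --pt "0 0.03 -0.0015 0 0 0" --pt "0 0.04 0 0 0 0" --pt "0 0.04 0 0 0 0" --pt "0 0.03 0 0 0 0" --pt "0 0.0145 0 0 0 0" --pt "0 0 0 0 0 0" --pt "0 0 0 0 0 0"

```text
time_s: 9.65
ee_pos: [0.5157, 0.2455, 0.2443]
eef_rot: [-3.141, -0.006, 3.1]
force: [0.2, 0.9, -1.4]
grip_width: 0.0356
grip_force: 35.0
```

```bash
python3 rel.py;  python3 - <<'E'
from station import ctrl
import cv2,numpy as np
a=ctrl.camera("side")["pixels"];b=ctrl.camera("top")["pixels"]
a=cv2.resize(a[145:220,260:340],None,fx=5,fy=5,interpolation=cv2.INTER_CUBIC)
b=cv2.resize(b[110:210,200:300],None,fx=3.9,fy=3.9,interpolation=cv2.INTER_CUBIC)
o=np.zeros((390,790,3),np.uint8);o[:375,:400]=a;o[:390,400:]=b;cv2.imwrite("pics/c4.png",o)
E
```

```text
C in -0.1234 left -0.0008 up 0.0333
B in -0.1234 left 0.1535 up 0.0343
[0.5157 0.2455 0.2443] [-3.141 -0.006  3.1  ] [ 0.2  0.9 -1.4] [0.   0.01 0.02] 0.035640642285613124 34.988152384757996 9.65 [ 0.38  0.34  1.43  0.    1.38 -1.15]
```

View pics/c4.png

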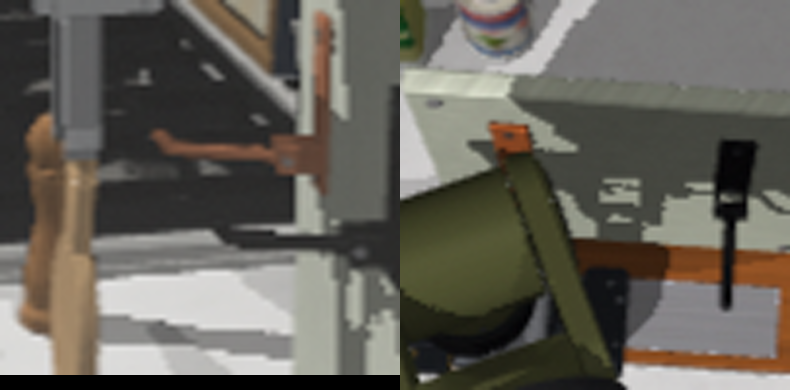

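The paddle is held in front of the copper arm, its hole level with the tip at side (160,140), and the black arm is empty and open. I insert slowly and watch the force.

Emit:
shift_gripper --pt "-0.015 0.0008 0 0 0 0" --pt "-0.01 0 0 0 0 0" --pt "-0.006 0 0 0 0 0" --pt "-0.006 0 0 0 0 0" --pt "-0.005 0 0 0 0 0" --pt "-0.004 0 0 0 0 0" --pt "0 0 0 0 0 0"

```text
time_s: 10.45
ee_pos: [0.5618, 0.245, 0.2441]
eef_rot: [-3.142, -0.006, 3.1]
force: [0.4, 0.1, -1.0]
grip_width: 0.0358
grip_force: 35.0
```

```bash
python3 rel.py
```

```text
C in -0.0773 left 0.0006 up 0.0331
B in -0.0772 left 0.155 up 0.0341
[0.5618 0.245  0.2441] [-3.142 -0.006  3.1  ] [ 0.4  0.1 -1. ] [ 0.02 -0.02  0.01] 0.03583686318956681 34.98816892504692 10.45 [ 0.35  0.43  1.3   0.    1.41 -1.18]
```

Emit:
shift_gripper --pt "-0.004 0 0 0 0 0" --pt "-0.004 0 0 0 0 0" --pt "0 0 0 0 0 0"

```text
time_s: 10.75
ee_pos: [0.5699, 0.2447, 0.2441]
eef_rot: [-3.142, -0.006, 3.1]
force: [-0.0, 0.4, -1.5]
grip_width: 0.0357
grip_force: 35.0
```

```bash
python3 rel.py
```

```text
C in -0.0692 left 0.0006 up 0.0331
B in -0.0692 left 0.155 up 0.0341
[0.5699 0.2447 0.2441] [-3.142 -0.006  3.1  ] [-0.   0.4 -1.5] [-0.02  0.02  0.02] 0.035658913628096235 34.98816221952438 10.75 [ 0.35  0.45  1.28  0.    1.42 -1.18]
```

No contact, so I go on in and follow the bar's slope.

Emit:
shift_gripper --pt "-0.004 0 0.0005 0 0 0" --pt "-0.004 0 0.0005 0 0 0" --pt "-0.005 0 0.001 0 0 0" --pt "-0.006 0 0.001 0 0 0" --pt "-0.006 0 0.001 0 0 0" --pt "0 0 0 0 0 0"

```text
time_s: 11.35
ee_pos: [0.5951, 0.2435, 0.2395]
eef_rot: [-3.141, -0.006, 3.099]
force: [1.0, -0.1, -2.8]
grip_width: 0.0355
grip_force: 35.0
```

```bash
python3 rel.py
```

```text
C in -0.044 left 0.0005 up 0.0285
B in -0.0439 left 0.1548 up 0.0295
[0.5951 0.2435 0.2395] [-3.141 -0.006  3.099] [ 1.  -0.1 -2.8] [-0.    0.02  0.01] 0.03546918532912787 34.98816266655922 11.35 [ 0.33  0.51  1.21  0.    1.43 -1.2 ]
```

Emit:
shift_gripper --pt "0 0 0.003 0 0 0" --pt "0 0 0.003 0 0 0" --pt "0 0 0.003 0 0 0" --pt "0 0 0 0 0 0" --pt "0 0 0 0 0 0"

```text
time_s: 11.85
ee_pos: [0.5943, 0.2437, 0.231]
eef_rot: [3.142, -0.006, 3.1]
force: [0.5, 0.4, -1.5]
grip_width: 0.0356
grip_force: 35.0
```

```bash
python3 rel.py
```

```text
C in -0.0447 left 0.0007 up 0.02
B in -0.0447 left 0.155 up 0.021
[0.5943 0.2437 0.231 ] [ 3.142 -0.006  3.1  ] [ 0.5  0.4 -1.5] [ 0.01  0.09 -0.03] 0.035573068169420324 34.98831778764725 11.85 [ 0.33  0.51  1.22  0.    1.42 -1.2 ]
```

Emit:
shift_gripper --pt "0 0 0.001 0 0 0" --pt "0 0 0.0005 0 0 0" --pt "0 0 0 0 0 0"

```text
time_s: 12.15
ee_pos: [0.5945, 0.2438, 0.2305]
eef_rot: [3.141, -0.005, 3.1]
force: [-3.4, -1.9, 6.5]
grip_width: 0.0361
grip_force: 35.0
```

```bash
python3 rel.py
```

```text
C in -0.0446 left 0.0007 up 0.0195
B in -0.0446 left 0.1551 up 0.0205
[0.5945 0.2438 0.2305] [ 3.141 -0.005  3.1  ] [-3.4 -1.9  6.5] [-0.14  0.68 -0.03] 0.03606399529595751 34.988083094358444 12.15 [ 0.33  0.51  1.22  0.    1.41 -1.2 ]
```

Seated on the bar (6.5 N). I ease off slightly and release.

Emit:
shift_gripper --pt "0 0 -0.0008 0 0 0" --pt "0 0 0 0 0 0"

```text
time_s: 12.35
ee_pos: [0.5945, 0.2438, 0.2307]
eef_rot: [3.141, -0.005, 3.1]
force: [-2.1, -0.8, 4.7]
grip_width: 0.0356
grip_force: 35.0
```

Emit:
shift_gripper --pt "0 0 0 0 0 0" --pt "0 0 0 0 0 0" --pt "0 0 0 0 0 0" --pt "0 0 0 0 0 0" --aperture 0.066

```text
time_s: 12.75
ee_pos: [0.5944, 0.2437, 0.2301]
eef_rot: [-3.141, -0.006, 3.1]
force: [-0.4, -0.2, 0.5]
grip_width: 0.064
grip_force: 0.0
```

```bash
python3 rel.py
```

```text
C in -0.0446 left 0.0006 up 0.0191
B in -0.0446 left 0.155 up 0.0201
[0.5944 0.2437 0.2301] [-3.141 -0.006  3.1  ] [-0.4 -0.2  0.5] [-0.    0.05  0.02] 0.06404225959395822 0.0 12.75 [ 0.33  0.51  1.22  0.    1.42 -1.2 ]
```

Emit:
shift_gripper --pt "0 0 -0.015 0 0 0" --pt "0 0 -0.02 0 0 0" --pt "0 0 -0.03 0 0 0" --pt "0 0 -0.02 0 0 0" --pt "0 0 0 0 0 0"

```text
time_s: 13.25
ee_pos: [0.5955, 0.2439, 0.3182]
eef_rot: [3.14, -0.002, 3.1]
force: [0.3, 0.1, -0.9]
grip_width: 0.0661
grip_force: 0.0
```

```bash
python3 rel.py
```

```text
C in -0.0436 left 0.0009 up 0.1072
B in -0.0436 left 0.1552 up 0.1082
[0.5955 0.2439 0.3182] [ 3.14e+00 -2.00e-03  3.10e+00] [ 0.3  0.1 -0.9] [-0.01 -0.01  0.  ] 0.0661205318839351 0.0 13.25 [ 0.33  0.48  1.07  0.    1.59 -1.2 ]
```

Emit:
shift_gripper --pt "0 -0.03 0 0 0 0" --pt "0 -0.04 0 0 0 0" --pt "0.01 -0.04 0 0 0 0" --pt "0.01 -0.03 0 0 0 0" --pt "0.007 -0.0152 0 0 0 0" --pt "0 0 0.03 0 0 0" --pt "0 0 0.02 0 0 0" --pt "0 0 0 0 0 0" --aperture 0.03

```text
time_s: 14.05
ee_pos: [0.56, 0.0895, 0.2617]
eef_rot: [-3.141, -0.012, 3.1]
force: [0.2, 0.8, -0.3]
grip_width: 0.0304
grip_force: 0.0
```

```bash
python3 rel.py;  python3 - <<'E'
from station import ctrl
import cv2,numpy as np
a=ctrl.camera("side")["pixels"];b=ctrl.camera("top")["pixels"]
a=cv2.resize(a[130:230,260:340],None,fx=5,fy=5,interpolation=cv2.INTER_CUBIC)
b=cv2.resize(b[110:210,200:300],None,fx=3.9,fy=3.9,interpolation=cv2.INTER_CUBIC)
o=np.zeros((500,790,3),np.uint8);o[:500,:400]=a;o[:390,400:]=b;cv2.imwrite("pics/c5.png",o)
E
```

```text
C in -0.0727 left -0.1549 up 0.0507
B in -0.0727 left -0.0005 up 0.0517
[0.56   0.0895 0.2617] [-3.141 -0.012  3.1  ] [ 0.2  0.8 -0.3] [-0.02 -0.03  0.  ] 0.03036855480693803 0.0 14.05 [ 0.09  0.32  1.41  0.    1.42 -1.44]
```

View pics/c5.png

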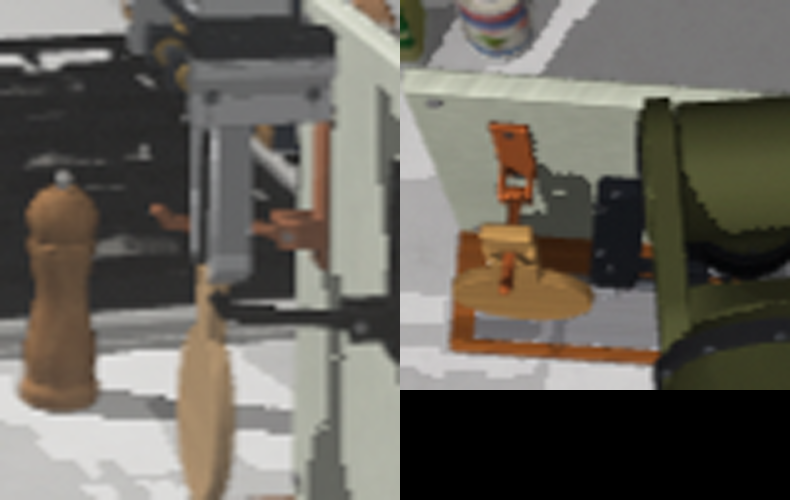

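The paddle hangs on the copper arm: the top view shows the bar through the hole at (508,265). The fingers stand over the black tip at side (215,295), so I lower and grip it.

Emit:
shift_gripper --pt "0.001 0 0.02 0 0 0" --pt "0 0 0.02 0 0 0" --pt "0 0 0.005 0 0 0" --pt "0 0 0 0 0 0"

```text
time_s: 14.55
ee_pos: [0.5601, 0.0899, 0.2209]
eef_rot: [3.142, -0.006, 3.1]
force: [0.1, 0.4, -0.1]
grip_width: 0.0298
grip_force: 0.0
```

Emit:
shift_gripper --pt "0 0 0 0 0 0" --pt "0 0 0 0 0 0" --pt "0 0 0 0 0 0" --pt "0 0 0 0 0 0" --aperture 0 --force 6

```text
time_s: 14.95
ee_pos: [0.5602, 0.0903, 0.2212]
eef_rot: [3.141, -0.005, 3.1]
force: [-0.4, 2.4, 2.9]
grip_width: 0.009
grip_force: 6.0
```

```bash
python3 rel.py
```

```text
C in -0.0726 left -0.154 up 0.0102
B in -0.0725 left 0.0003 up 0.0112
[0.5602 0.0903 0.2212] [ 3.141 -0.005  3.1  ] [-0.4  2.4  2.9] [ 0.64 -0.05 -0.02] 0.008973207036489406 5.999849159270525 14.95 [ 0.09  0.35  1.47  0.    1.33 -1.44]
```

Emit:
shift_gripper --pt "-0.0019 0 -0.01 0 0 0" --pt "-0.0034 0 -0.0096 0 0 0" --pt "-0.0047 0 -0.009 0 0 0" --pt "-0.006 0 -0.0082 0 0 0" --pt "-0.0071 0 -0.0073 0 0 0"

```text
time_s: 15.45
ee_pos: [0.5835, 0.0892, 0.2653]
eef_rot: [3.141, -0.006, 3.1]
force: [1.7, 5.1, -4.2]
grip_width: 0.0088
grip_force: 6.0
```

```bash
python3 rel.py
```

```text
C in -0.0492 left -0.1541 up 0.0543
B in -0.0491 left 0.0002 up 0.0553
[0.5835 0.0892 0.2653] [ 3.141 -0.006  3.1  ] [ 1.7  5.1 -4.2] [ 1.03 -0.26  0.08] 0.008812848323720894 5.999847035855055 15.45 [ 0.09  0.37  1.34  0.    1.44 -1.44]
```

Emit:
shift_gripper --pt "-0.0081 0 -0.0062 0 0 0" --pt "-0.0089 0 -0.0049 0 0 0" --pt "-0.0095 0 -0.0036 0 0 0" --pt "-0.0099 0 -0.0022 0 0 0" --pt "-0.0101 0 -0.0007 0 0 0" --pt "0 0 0 0 0 0"

```text
time_s: 16.05
ee_pos: [0.6306, 0.0874, 0.2822]
eef_rot: [3.141, -0.006, 3.1]
force: [1.5, 5.2, -0.6]
grip_width: 0.0086
grip_force: 6.0
```

```bash
python3 rel.py
```

```text
C in -0.0021 left -0.154 up 0.0712
B in -0.0021 left 0.0003 up 0.0722
[0.6306 0.0874 0.2822] [ 3.141 -0.006  3.1  ] [ 1.5  5.2 -0.6] [ 1.11 -0.33  0.02] 0.008595919688656053 6.0002027079463005 16.05 [ 0.08  0.47  1.16  0.    1.52 -1.45]
```

Emit:
shift_gripper --pt "-0.003 0 0 0 0 0" --pt "-0.002 0 0 0 0 0" --pt "0 0 0 0 0 0"

```text
time_s: 16.35
ee_pos: [0.6343, 0.0873, 0.2821]
eef_rot: [3.141, -0.008, 3.1]
force: [-6.1, 4.7, 0.5]
grip_width: 0.0085
grip_force: 6.0
```

```bash
python3 rel.py
```

```text
C in 0.0016 left -0.154 up 0.0711
B in 0.0017 left 0.0003 up 0.0721
[0.6343 0.0873 0.2821] [ 3.141 -0.008  3.1  ] [-6.1  4.7  0.5] [1.05 1.18 0.01] 0.008538664037184656 6.000384539365768 16.35 [ 0.08  0.48  1.15  0.    1.52 -1.45]
```

Emit:
shift_gripper --pt "0.002 0 0 0 0 0" --pt "0 0 0 0 0 0" --pt "0 0 -0.02 0 0 0" --pt "0 0 -0.03 0 0 0" --pt "0.035 0 0 0 0 0" --aperture 0.03

```text
time_s: 16.85
ee_pos: [0.6008, 0.0876, 0.3357]
eef_rot: [3.141, 0.001, 3.099]
force: [0.5, 0.4, -0.2]
grip_width: 0.03
grip_force: 0.0
```

Emit:
shift_gripper --pt "0 0 0 0 0 0" --pt "0 0 0 0 0 0" --pt "0 0 0.02 0 0 0" --pt "0 0 0.018 0 0 0" --pt "-0.012 0 0 0 0 0" --pt "-0.006 0 0 0 0 0" --pt "0 0 0 0 0 0" --aperture 0

```text
time_s: 17.55
ee_pos: [0.6168, 0.0872, 0.2936]
eef_rot: [-3.141, -0.006, 3.099]
force: [-0.2, -0.3, -0.6]
grip_width: 0.0008
grip_force: 0.0
```

```bash
python3 rel.py
```

```text
C in -0.0158 left -0.1548 up 0.0826
B in -0.0158 left -0.0004 up 0.0836
[0.6168 0.0872 0.2936] [-3.141 -0.006  3.099] [-0.2 -0.3 -0.6] [-0.04 -0.01  0.03] 0.0008143742921389584 0.0 17.55 [ 0.08  0.43  1.19  0.    1.53 -1.45]
```

Emit:
shift_gripper --pt "-0.003 0 0 0 0 0" --pt "-0.002 0 0 0 0 0" --pt "0 0 0 0 0 0"

```text
time_s: 17.85
ee_pos: [0.6194, 0.0874, 0.2939]
eef_rot: [-3.141, -0.011, 3.1]
force: [-15.2, -0.2, 2.4]
grip_width: 0.0004
grip_force: 7.8
```

```bash
python3 rel.py
```

```text
C in -0.0133 left -0.1544 up 0.0829
B in -0.0132 left -0.0001 up 0.0839
[0.6194 0.0874 0.2939] [-3.141 -0.011  3.1  ] [-15.2  -0.2   2.4] [ 0.03  3.11 -0.01] 0.00039624828848963483 7.776173958554864 17.85 [ 0.08  0.44  1.17  0.    1.53 -1.45]
```

The black arm is against its upright stop (15 N). I back off, look once more and check everything.

Emit:
shift_gripper --pt "0.02 0 0 0 0 0" --pt "0.04 0 -0.02 0 0 0" --pt "0.045 0 -0.02 0 0 0" --pt "0.045 0 0 0 0 0" --pt "0.045 0 0 0 0 0" --pt "0.04 0 0 0 0 0" --pt "0 0 0 0 0 0" --pt "0 0 0 0 0 0"

```text
time_s: 18.65
ee_pos: [0.3863, 0.0971, 0.3362]
eef_rot: [3.141, -0.004, 3.1]
force: [0.9, 1.4, -0.9]
grip_width: 0.0004
grip_force: 0.0
```

```bash
python3 - <<'E'
from station import ctrl
import cv2,numpy as np
a=ctrl.camera("side")["pixels"];b=ctrl.camera("top")["pixels"]
a=cv2.resize(a[110:380,190:390],None,fx=2.2,fy=2.2,interpolation=cv2.INTER_CUBIC)
b=cv2.resize(b[110:280,100:430],None,fx=1,fy=1)
o=np.zeros((594,790,3),np.uint8);o[:594,:440]=a;o[:170,450:780]=b
b=ctrl.camera("top")["pixels"][110:210,200:310];o[180:480,450:780]=cv2.resize(b,None,fx=3,fy=3,interpolation=cv2.INTER_CUBIC);cv2.imwrite("pics/c6.png",o)
E
```

```text
(no output)
```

View pics/c6.png

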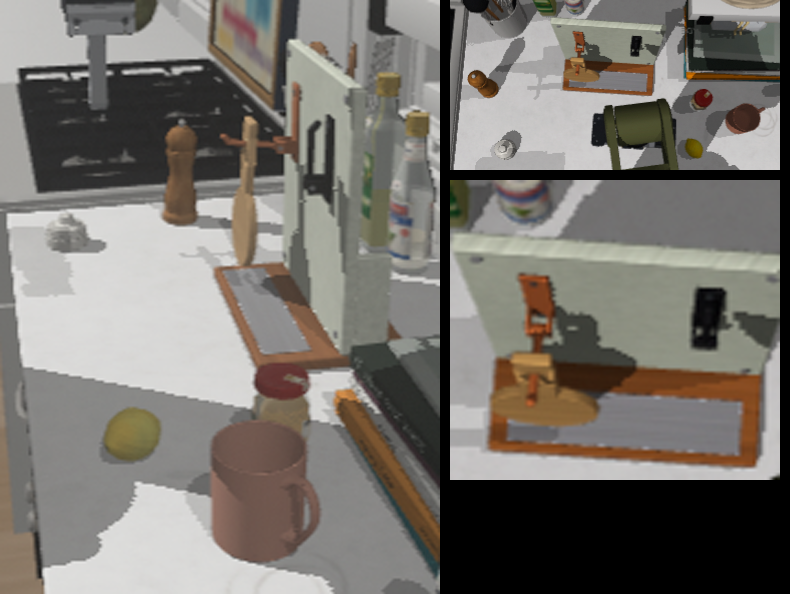

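The picture shows the paddle hanging on the open copper arm at (245,130), the black arm folded upright at (318,150), and the bystanders unmoved. Handing in.

```bash
python3 -c "
from station import ctrl
print(ctrl.hand_in())"
```

```text
the job is handed in; nothing more can be done
None
```

The job is handed in: I folded the copper hook fully down, hung the paddle on it without any bump and let go, folded the black hook up flat, and left the other things where they were, in about 19 s of robot time.

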